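# Back the port with a copper plug and hold the flanged stub over it for tacking

### The job

Get the exhaust chamber ready for tacking: push the square copper backing plug fully home, collar seated, into the square port on top of the chamber and let go of it. Then pick up the flanged square tube stub, carry it over the orange spatter screen and lower it over the plug's upright handle until its flange hovers about 7 mm above the port's flat boss, level, centred on the port, long side of the flange along the long side of the boss, touching neither the boss nor the plug; finish while still holding it there. Never touch the screen, and leave the other things on the bench where they lie.

Things in the scene. Friction and masses are not known exactly. Their poses are not given: they have to be found in the camera images.
- chamber: fixed exhaust chamber, a bare steel tube with conical ends (380 long, 84 diameter) lying along its own x axis on blue V-blocks; on top in its middle is a rectangular grey boss (100 along x, 76 along y) whose flat top is 117 above the bench. Origin on the bench under the boss centre, z up. The chamber with its blocks is at most 120 wide.
- port (a point): centre of the mouth of the square port, level with the boss's flat top; axes as the chamber's (x along the boss's long side, z up). The port is a blind hole 26 x 26, 26 deep, sides along x and y, with a 3 chamfer at the mouth.
- plug_mid (a point): loose copper backing plug of about 250 g, standing upright; the point lies on its axis half-way up, 36 above its foot, z up. Square all the way: shank 24 x 24 from the foot up to 22 (its lowest 4 only 21 x 21), then a collar 30 x 30 from 22 to 27 that comes to rest on the boss, then a handle 16 x 16 from 27 to 72 (the top), to be gripped. All sides along its x and y axes. Fully home, this point is 14 above the port point.
- stub_mid (a point): loose flanged stub of about 400 g, standing on its flange; the point lies on its axis half-way up, 30 above the underside of the flange, z up. Grey flange 84 (along x) by 60 (along y), 8 thick, with a dark bolt mark at each end; on it an aluminium square tube, 46 x 46 outside, 40 x 40 inside, from 8 up to 60 (the top), sides along x and y. Open right through (40 x 40), so that it passes over the plug's handle and collar. Half a turn about z makes no difference.
- screen: fixed orange spatter screen on a dark foot, an upright plate standing between the loose parts and the chamber: 346 long along its x axis, 8 thick, 120 tall; foot 50 wide, 6 high. Origin on the bench under its centre.
- magnet: bystander, to be left alone: red welding magnet, flat block 70 x 50 x 16; origin at its underside.
- wire_brush: bystander, to be left alone: brush with a wooden handle, lying flat; origin at its underside.
- tip_jar: bystander, to be left alone: small round jar with a blue lid, 56 diameter, 70 tall; origin at its underside.
- bung: bystander, to be left alone: small steel ring, 36 diameter, 20 tall; origin at its underside.
- chip_hammer: bystander, to be left alone: hammer lying flat; origin at its underside.
- flap_disc: bystander, to be left alone: reddish-brown grinding disc, 100 diameter, 14 thick, lying flat; origin at its underside.
- parallel: bystander, to be left alone: bare steel bar, 100 x 30 x 30; origin at its underside.

How it is judged:
By the outcome, as a careful person would: the job done as asked, in the order asked, and still so for the second after the job is handed in, while the arm keeps its last pose, push and grip.
It also fails if it takes over 67 s, if anything falls off the work surface, if the arm or the gripper's body presses on something with over 40 N, if the wrist force passes 120 N, or if a joint passes its speed limit or range.

### The arm

A 6-joint arm with a two-finger parallel gripper is mounted at the origin on the work surface. World frame = base frame: x ahead of the robot, y to its left, z up, the work surface at z = 0. Lengths are in m, angles in rad, forces in N, time in s.
With the tool pointing down it reaches from about 0.425 to 0.95 m from the base axis. Payload 3.5 kg.
Tool frame: the origin (TCP) lies midway between the tips of the shut fingers; the grasp point (between the pads) lies 19 mm behind it; z points along the fingers, y is the direction in which the jaws open and shut (so a half turn about z gives the same grasp; the last joint's range is limited). The gripper opens to 85 mm and grips with 20 to 120 N. Pads are 22 mm wide; open, the fingers measure 114 mm over their backs; the gripper's body (76 mm by 85 mm) begins 54 mm behind the grasp point. The pads swing forward as they close: fully open they stand 13 mm farther back than shut.
Start: joints at [1.161, 0.286, 1.577, -0, 1.279, -0.15], TCP at [0.173, 0.652, 0.231] pointing down, gripper open.
Joint ranges: [-2.77, 2.77], [-0.9, 2.22], [0.21, 2.48], [-1.53, 4.67], [0.24, 2.81], [-2.84, 2.84]. Speed limits (rad/s): [2.79, 2.79, 3.14, 3.14, 3.14, 3.14].

### API

Orientations are given as a unit quaternion [x, y, z, w].
In Python, from plant import * gives the robot as it stands.
- The arm moves only by the shell command python3 -m jog 'ROWS' [FORCE]. ROWS is a JSON object of lists of equal length, an entry for each row: "travel": the shift along the world's x, y, z in mm, a list of three; "dr": the turn, a rotation vector about the world's x, y, z in degrees, a list of three; "jaw": the closure in counts, from 0 (fully open) to 255 (shut). In form: {"travel": [[x, y, z], ...], "dr": [[wx, wy, wz], ...], "jaw": [jaw, ...]}. A call has 1 to 5 rows; each row shifts and turns the commanded pose from where the row before left it; what a row does not reach is not made up. A row lasts 1/12 s, in which the tool goes at most 41.7 mm and 7.16 degrees, less where a joint would pass 70% of its speed; a pose out of reach is approached as far as the arm can. A call is refused whole if a number of a shift passes 41.7 or a number of a turn 7.16, either way. A call with a gripper value outside its range is refused whole. The fingers move at their own pace and stop on an object; FORCE is the grip in N (left out, the last holds). Time passes only in rows, so rows that do not move let the fingers close. It gives the time, the measured TCP pose, the force and the opening at its end, in the units of the state.
- get_state(): the state, without advancing time (a new reading comes with each control period).
- read_camera(name): name is "scene" or "top" or "wrist"; returns the picture (384x512x3 uint8, red, green, blue); there is no depth.
- camera_info(name): a dict with "K" (3x3 intrinsics, pixels), "R" (3x3) and "t" (3): a world point X has camera coordinates R X + t; the wrist camera has in their place "mount" (4x4, takes a point from camera to tool coordinates, whose origin is the TCP and whose axes are the flange's). Camera axes: x right, y down, z forward; pixel columns grow to the right and rows downward; lengths in m; the calibration is good to about 2 mm. A picture is of the moment at which its call begins: read the wrist's pose just before it. camera_info takes no time and is no camera call.
- sign_off(): hands the job in, once; it reports no verdict.
The state is a dict: "time": time; "qpos": joint angles; "dq": joint speeds; "joint_efforts": joint torques, N m; "eef_pos": TCP position; "tcp_rot": TCP orientation; "contact_force": force on the tool from outside, world axes, zero at the start; "wrist_torque": the same for the moment, N m; "opening": opening from 0.0 (shut) to 1.0 (fully open).
Only numpy, scipy, OpenCV 4.12 (cv2) and the standard library are available. Lean on these libraries where they do the work, as an engineer would, in place of code of your own. Each camera call takes 0.05 s, during which the arm holds its last target. There are 200 camera calls.

## Working session

There is one attempt and no reset: what is moved stays moved. The work goes in short steps, Python scripts to look and compute and a shell command to move; the robot and the scene stay as the last step left them, time stands still between calls to the robot, and variables do not carry over. Pictures are saved under pics/ and viewed, about 8 in all and at most 12, crops included, and the job is handed in when it is done.

```bash
mkdir -p pics; ls; python3 - <<'E'
from plant import *
import cv2, numpy as np
s=get_state(); print({k:np.round(v,3).tolist() for k,v in s.items()})
for n in("scene","top","wrist"):
    c=camera_info(n); print(n,{k:np.round(v,4).tolist() for k,v in c.items()})
for n in("scene","top"):
    cv2.imwrite(f"pics/{n}0.png",read_camera(n)[:,:,::-1])
E
```

```text
pics
{'time': 0.0, 'qpos': [1.161, 0.287, 1.578, 0.0, 1.279, -0.15], 'dq': [0.001, -0.0, -0.0, -0.0, 0.0, -0.0], 'joint_efforts': [-0.001, -40.599, -29.262, -0.0, 0.006, 0.0], 'eef_pos': [0.173, 0.652, 0.23], 'tcp_rot': [0.13, 0.992, -0.001, -0.0], 'contact_force': [-0.392, -0.303, 0.223], 'wrist_torque': [-0.024, -0.041, -0.031], 'opening': 0.999}
scene {'K': [[378.2907, 0.0, 252.511], [0.0, 378.2907, 196.1349], [0.0, 0.0, 1.0]], 'R': [[0.3847, 0.923, 0.0045], [0.7935, -0.3282, -0.5125], [-0.4716, 0.2008, -0.8587]], 't': [-0.2514, -0.4073, 1.4379]}
top {'K': [[392.4156, 0.0, 254.208], [0.0, 392.4156, 181.0122], [0.0, 0.0, 1.0]], 'R': [[-0.0211, -0.9997, -0.012], [-0.9964, 0.022, -0.0823], [0.0825, 0.0102, -0.9965]], 't': [0.059, 0.5754, 1.466]}
wrist {'K': [[317.4989, 0.0, 256.4152], [0.0, 317.4989, 194.3879], [0.0, 0.0, 1.0]], 'mount': [[0.0004, -0.9517, -0.307, 0.0797], [1.0, 0.0005, -0.0, 0.0014], [0.0002, -0.307, 0.9517, -0.1431], [0.0, 0.0, 0.0, 1.0]]}
```

View pics/scene0.png

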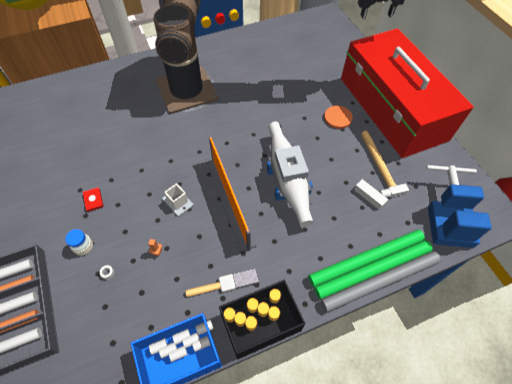

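View pics/top0.png

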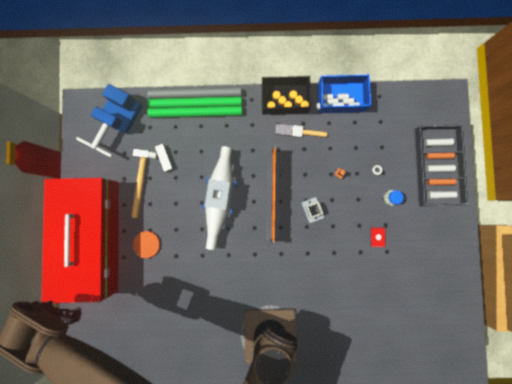

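The scene view shows the copper plug at about (154,247), the stub at (177,198), the screen from (210,140) to (247,240) and the boss at (291,162). In the top view they sit at: plug (340,173), stub (313,210), screen column 274 and boss (217,194). The gripper starts far to the left.

```bash
cat > h.py <<'E'
from plant import *
import cv2, numpy as np
from scipy.spatial.transform import Rotation as Ro
def cam(n,s=None):
    c=camera_info(n); K=np.array(c["K"])
    if n!="wrist": return K,np.array(c["R"]),np.array(c["t"])
    s=s or get_state(); M=np.array(c["mount"]); Rt=Ro.from_quat(s["tcp_rot"]).as_matrix()
    Rcw=Rt@M[:3,:3]; o=Rt@M[:3,3]+np.array(s["eef_pos"])
    return K,Rcw.T,-Rcw.T@o
def toplane(C,uv,z):
    K,R,t=C; o=-R.T@t
    uv=np.atleast_2d(np.array(uv,float)); d=(np.linalg.inv(K)@np.c_[uv,np.ones(len(uv))].T).T@R
    return o+d*((z-o[2])/d[:,2])[:,None]
def proj(C,X):
    K,R,t=C; p=(np.atleast_2d(X)@R.T+t)@K.T; return p[:,:2]/p[:,2:]
def snap(name):
    s=get_state(); C=cam("wrist",s); im=read_camera("wrist")[:,:,::-1].copy(); cv2.imwrite(f"pics/{name}.png",im); return s,C,im
E
python3 - <<'E'
from h import *
np.set_printoptions(precision=4,suppress=True)
T=cam("top");S=cam("scene")
print("plug",toplane(T,(340,173),.036),toplane(S,(154,247),.036))
print("stub",toplane(T,(313,210),.03),toplane(S,(177,198),.03))
print("screen top ends",toplane(T,[(274,148),(274,241)],.12),toplane(S,[(211,139),(246,234)],.12))
print("boss",toplane(T,(217,194),.117),toplane(S,(291,162),.117))
print("tube ends",toplane(T,[(226,148),(211,247)],.07))
im=cv2.imread("pics/top0.png");hsv=cv2.cvtColor(im,cv2.COLOR_BGR2HSV)
m=cv2.inRange(hsv,(3,120,80),(18,255,255))
n,l,st,ce=cv2.connectedComponentsWithStats(m)
for i in range(1,n):
    if st[i,4]>15: print(st[i],ce[i])
E
```

```text
plug [[ 0.5986 -0.277   0.036 ]] [[ 0.6017 -0.2797  0.036 ]]
stub [[ 0.462  -0.1718  0.03  ]] [[ 0.4683 -0.1731  0.03  ]]
screen top ends [[ 0.6854 -0.0277  0.12  ]
 [ 0.3561 -0.0193  0.12  ]] [[ 0.3628 -0.0174  0.12  ]
 [ 0.7005 -0.0388  0.12  ]]
boss [[0.5254 0.1788 0.117 ]] [[0.5331 0.1731 0.117 ]]
tube ends [[0.6979 0.1481 0.07  ]
 [0.3356 0.2082 0.07  ]]
[ 485   22   27  178 3636] [500.7541 107.6119]
[286  94   7  13  18] [289.0556  99.8333]
[ 12 146   9  22  63] [ 15.5873 157.0635]
[272 148   4  93 309] [273.5728 194.7767]
[425 153  30   6 169] [439.9112 155.4734]
[132 169  12  49 199] [137.0854 198.794 ]
[335 168  11  11  72] [339.8056 173.0556]
[427 179  30   6 170] [441.6588 181.5059]
[ 43 185   1  17  17] [ 43. 193.]
[102 224   4  45  62] [104.     246.3871]
[ 479  225   33  106 2384] [495.8654 274.021 ]
[133 231  27  27 595] [145.9597 244.0672]
```

```bash
python3 -m jog '{"travel":[[5,-41,10],[5,-41,10],[10,-40,10],[15,-39,10],[20,-36,10]],"dr":[[0,0,0],[0,0,0],[0,0,0],[0,0,0],[0,0,0]],"jaw":[0,0,0,0,0]}'; python3 -m jog '{"travel":[[25,-33,0],[25,-33,0],[25,-33,0],[25,-33,0],[20,-36,0]],"dr":[[0,0,0],[0,0,0],[0,0,0],[0,0,0],[0,0,0]],"jaw":[0,0,0,0,0]}'; python3 -m jog '{"travel":[[20,-36,0],[20,-36,0],[20,-36,0],[20,-36,0],[20,-36,0]],"dr":[[0,0,0],[0,0,0],[0,0,0],[0,0,0],[0,0,0]],"jaw":[0,0,0,0,0]}'
```

```text
time: 0.52
eef_pos: [0.2263, 0.4574, 0.2798]
tcp_rot: [0.129, 0.992, -0.001, -0.0]
contact_force: [1.2, 0.5, 0.5]
opening: 0.997
time: 0.93
eef_pos: [0.348, 0.2897, 0.28]
tcp_rot: [0.129, 0.992, 0.0, 0.0]
contact_force: [0.5, -0.6, -0.2]
opening: 1.001
time: 1.35
eef_pos: [0.4474, 0.1095, 0.28]
tcp_rot: [0.13, 0.992, 0.0, -0.0]
contact_force: [0.9, 1.1, -0.4]
opening: 0.999
```

```bash
python3 -c "
from h import *
snap('w_port')"
python3 -m jog '{"travel":[[5,-41,0],[5,-41,0],[5,-41,0],[5,-41,0],[5,-41,0]],"dr":[[0,0,0],[0,0,0],[0,0,0],[0,0,0],[0,0,0]],"jaw":[0,0,0,0,0]}'; python3 -m jog '{"travel":[[10,-38,0],[10,-38,0],[10,-38,0],[0,-20,0],[0,0,0]],"dr":[[0,0,0],[0,0,0],[0,0,0],[0,0,0],[0,0,0]],"jaw":[0,0,0,0,0]}'
python3 - <<'E'
from h import *
s,C,im=snap('w_parts'); print(s["eef_pos"],s["qpos"])
print(proj(C,[[.6,-.278,.072],[.465,-.172,.06]]))
a=cv2.imread('pics/w_port.png')
cv2.imwrite('pics/both.png',cv2.resize(np.hstack([a,im]),(800,300)))
E
```

```text
time: 1.82
eef_pos: [0.4718, -0.0951, 0.28]
tcp_rot: [0.13, 0.992, 0.0, -0.0]
contact_force: [0.9, -0.7, 0.1]
opening: 1.001
time: 2.23
eef_pos: [0.5019, -0.2311, 0.2793]
tcp_rot: [0.132, 0.991, -0.0, -0.001]
contact_force: [0.6, 0.7, -0.7]
opening: 1.002
[ 0.50194052 -0.23110228  0.27925989] [-6.14588742e-01 -1.79954554e-02  1.82620630e+00 -1.16678560e-03
  1.33448486e+00 -1.92081100e+00]
[[239.40781448 251.52599967]
 [297.88130127 119.22142751]]
```

View pics/both.png

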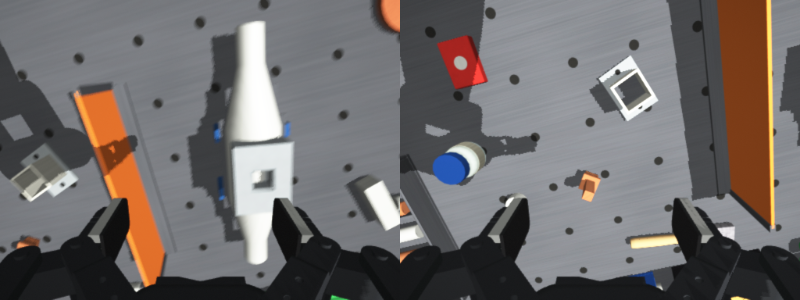

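The left half (port view) shows the boss at about (336,227) at full scale, with the hole at (337,231). The right half shows the plug at about (242,238), the stub at (290,113) and the screen on the right.

```bash
python3 - <<'E'
from h import *
a=cv2.imread('pics/w_port.png');b=cv2.imread('pics/w_parts.png')
f=lambda im,x,y,w:cv2.resize(im[y:y+w,x:x+w],(390,390),interpolation=cv2.INTER_NEAREST)
p=np.hstack([f(a,285,170,104),f(b,215,205,52)]);q=f(b,240,60,104)
cv2.imwrite('pics/crops.png',cv2.resize(np.hstack([p,q]),(798,266),interpolation=cv2.INTER_AREA))
E
```

```text
(no output)
```

View pics/crops.png

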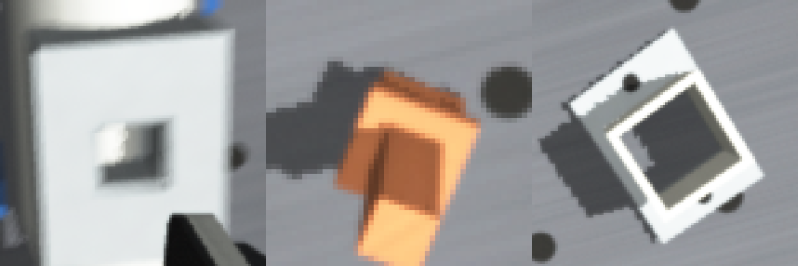

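Crops: the boss's upper corners are at (33,45) and (233,30), and the mouth runs from (93,122) to (172,185). The plug's handle top is at the bottom of its panel, with the collar above it. The stub's tube rim and flange corners are clear.

```bash
python3 - <<'E'
from h import *
np.set_printoptions(precision=4,suppress=True)
C2=cam("wrist")
s=get_state(); s1=dict(s); s1["eef_pos"]=[.4474,.1095,.28]; C1=cam("wrist",s1)
def info(n,P):
    e=np.diff(np.r_[P,P[:1]],axis=0)[:,:2]
    print(n,P.mean(0),"edges",np.linalg.norm(e,axis=1),"ang",np.degrees(np.arctan2(e[:,1],e[:,0])))
p2=np.array([(372,202),(438,213),(425,265),(358,252)])
info("plugtop",toplane(C2,np.c_[215+(p2[:,0]-266)*.1955,205+p2[:,1]*.1955],.072))
p3=np.array([(693,72),(752,158),(658,212),(607,130)])
info("stubtop",toplane(C2,np.c_[240+(p3[:,0]-532)*.391,60+p3[:,1]*.391],.060))
p3=np.array([(675,28),(763,176),(665,243),(570,102)])
info("flange",toplane(C2,np.c_[240+(p3[:,0]-532)*.391,60+p3[:,1]*.391],.008))
p1=np.array([(93,124),(172,115),(173,183),(98,188)])
info("mouth",toplane(C1,np.c_[285+p1[:,0]*.391,170+p1[:,1]*.391],.117))
p1=np.array([(33,45),(233,30)])
print(toplane(C1,np.c_[285+p1[:,0]*.391,170+p1[:,1]*.391],.117))
E
```

```text
plugtop [ 0.5992 -0.2733  0.072 ] edges [0.016  0.0143 0.0165 0.0138] ang [  64.4516  -28.1615 -117.3615  149.6824]
stubtop [ 0.4614 -0.1699  0.06  ] edges [0.0449 0.0467 0.0423 0.0433] ang [  22.4864  -74.7654 -161.8346  108.316 ]
flange [ 0.4634 -0.1682  0.008 ] edges [0.0838 0.0589 0.0851 0.0605] ang [  18.9678  -69.7843 -160.0027  108.9713]
mouth [0.5258 0.1781 0.117 ] edges [0.032  0.0305 0.0311 0.029 ] ang [  81.9814   -9.0008 -100.8333  172.6462]
[[0.4698 0.1483 0.117 ]
 [0.4842 0.2252 0.117 ]]
```

```bash
python3 -m jog '{"travel":[[19,-9,-28],[19,-9,-28],[19,-9,-28],[20,-8,-28],[20,-8,-28]],"dr":[[0,0,-4],[0,0,-4],[0,0,-4],[0,0,0],[0,0,0]],"jaw":[0,0,0,0,0]}' 60;python3 -m jog '{"travel":[[0,0,0],[0,0,0]],"dr":[[0,0,0],[0,0,0]],"jaw":[0,0]}'
python3 - <<'E'
from h import *
s,C,im=snap('w_plug'); print(s["eef_pos"],s["tcp_rot"])
print(proj(C,[[.599,-.274,.072],s["eef_pos"]]))
cv2.imwrite('pics/w_plugc.png',cv2.resize(im[120:360,150:390],(600,600),interpolation=cv2.INTER_CUBIC))
E
```

```text
time: 2.7
eef_pos: [0.6, -0.2687, 0.139]
tcp_rot: [0.232, 0.973, 0.0, -0.0]
contact_force: [0.8, -0.5, 0.3]
opening: 0.997
time: 2.87
eef_pos: [0.5981, -0.2679, 0.1365]
tcp_rot: [0.232, 0.973, 0.001, -0.004]
contact_force: [-0.1, -0.5, 1.3]
opening: 1.001
[ 0.59805703 -0.26788726  0.13654973] [ 0.23164106  0.97279364  0.00142636 -0.00359289]
[[247.49740944 217.44230875]
 [254.07819416 257.87850651]]
```

View pics/w_plugc.png

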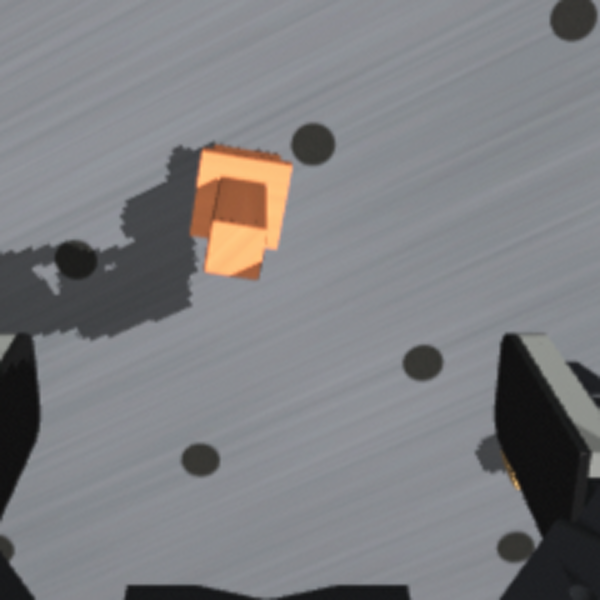

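The near view shows the plug's handle top at roughly (206–268, 220–279) in the crop. It is turned about 8° in the image, with the collar corners at (202,150), (293,163), (279,249) and (191,236).

```bash
cat >> h.py <<'E'
np.set_printoptions(precision=4,suppress=True)
def info(n,P):
    e=np.diff(np.r_[P,P[:1]],axis=0)[:,:2]
    print(n,P.mean(0),"edges",np.linalg.norm(e,axis=1),"ang",np.degrees(np.arctan2(e[:,1],e[:,0])))
def heading(s):
    R=Ro.from_quat(s["tcp_rot"]).as_matrix(); return np.degrees(np.arctan2(R[1,1],R[0,1])), "tool z",R[:,2]
E
python3 - <<'E'
from h import *
s=get_state();C=cam("wrist");print(s["eef_pos"],heading(s))
f=lambda p:np.array(p)/2.5+[150,120]-.5+.2
info("top",toplane(C,f([(212,220),(268,226),(260,279),(206,272)]),.072))
info("collar",toplane(C,f([(202,150),(293,163),(279,249),(191,236)]),.027))
E
```

```text
[ 0.5989 -0.2688  0.1396] (np.float64(63.19946072325721), 'tool z', array([-0.002 ,  0.0015, -1.    ]))
top [ 0.6016 -0.2785  0.072 ] edges [0.0159 0.0165 0.0158 0.0161] ang [  56.6983  -34.8029 -124.8314  145.848 ]
collar [ 0.6019 -0.2787  0.027 ] edges [0.0307 0.0314 0.0308 0.0311] ang [  54.7819  -35.1086 -125.8149  144.7776]
```

```bash
python3 -m jog '{"travel":[[3,-10,0],[0,0,-30],[0,0,-35],[0,0,-30],[0,0,-8]],"dr":[[0,0,-4],[0,0,-4],[0,0,0],[0,0,0],[0,0,0]],"jaw":[0,0,0,0,0]}' 60;python3 -m jog '{"travel":[[0,0,0],[0,0,0],[0,0,0],[0,0,0],[0,0,0]],"dr":[[0,0,0],[0,0,0],[0,0,0],[0,0,0],[0,0,0]],"jaw":[60,120,180,255,255]}';python3 -m jog '{"travel":[[0,0,0],[0,0,0],[0,0,0],[0,0,0],[0,0,0]],"dr":[[0,0,0],[0,0,0],[0,0,0],[0,0,0],[0,0,0]],"jaw":[255,255,255,255,255]}'
```

```text
time: 3.33
eef_pos: [0.5999, -0.2785, 0.0353]
tcp_rot: [0.3, 0.954, 0.001, -0.002]
contact_force: [-1.4, 0.7, -0.5]
opening: 0.998
time: 3.75
eef_pos: [0.6036, -0.2814, 0.04]
tcp_rot: [0.3, 0.954, -0.001, 0.002]
contact_force: [0.1, 0.5, -0.4]
opening: 0.301
time: 4.17
eef_pos: [0.6034, -0.2813, 0.0394]
tcp_rot: [0.3, 0.954, -0.0, 0.001]
contact_force: [0.2, 0.5, 6.0]
opening: 0.172
```

```bash
python3 -m jog '{"travel":[[0,0,20],[0,0,35],[0,0,41],[0,0,41],[0,0,41]],"dr":[[0,0,0],[0,0,0],[0,0,0],[0,0,0],[0,0,0]],"jaw":[255,255,255,255,255]}';python3 -m jog '{"travel":[[0,0,12],[0,0,0],[0,0,0]],"dr":[[0,0,0],[0,0,0],[0,0,0]],"jaw":[255,255,255]}'
python3 - <<'E'
from h import *
s,C,im=snap('w_held'); print(s["eef_pos"],heading(s),s["contact_force"])
cv2.imwrite('pics/w_heldc.png',im[100:360,120:400])
E
```

```text
time: 4.58
eef_pos: [0.6011, -0.2799, 0.2151]
tcp_rot: [0.3, 0.954, 0.0, -0.002]
contact_force: [0.2, -1.2, -2.8]
opening: 0.174
time: 4.83
eef_pos: [0.6016, -0.2802, 0.2258]
tcp_rot: [0.3, 0.954, 0.0, -0.001]
contact_force: [0.5, 0.0, -4.1]
opening: 0.176
[ 0.6016 -0.2802  0.2258] (np.float64(55.11385445970768), 'tool z', array([-0.0015,  0.001 , -1.    ])) [ 0.4882  0.0216 -4.1186]
```

View pics/w_heldc.png

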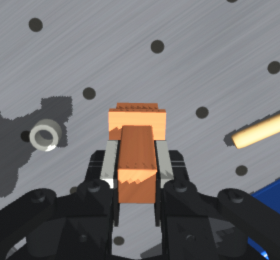

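The plug is held upright and square to the pads. The collar's far edge runs from (229,211) to (286,211) in full-image pixels.

```bash
python3 - <<'E'
from h import *
s=get_state();C=cam("wrist");R=Ro.from_quat(s["tcp_rot"]).as_matrix()
z=s["eef_pos"][2]-.0124
im=cv2.imread('pics/w_held.png').astype(int)
for c in(240,250,262,275): print(c,[tuple(im[r,c]) for r in range(203,216)][::1][:13])
P=toplane(C,[(229,211),(286,211)],z); print(P,(P-s["eef_pos"])@R)
E
```

```text
240 [(np.int64(69), np.int64(100), np.int64(161)), (np.int64(60), np.int64(96), np.int64(162)), (np.int64(60), np.int64(94), np.int64(160)), (np.int64(52), np.int64(81), np.int64(140)), (np.int64(44), np.int64(69), np.int64(117)), (np.int64(48), np.int64(74), np.int64(125)), (np.int64(52), np.int64(82), np.int64(139)), (np.int64(55), np.int64(87), np.int64(146)), (np.int64(77), np.int64(123), np.int64(204)), (np.int64(126), np.int64(192), np.int64(252)), (np.int64(131), np.int64(199), np.int64(253)), (np.int64(132), np.int64(199), np.int64(253)), (np.int64(132), np.int64(199), np.int64(253))]
250 [(np.int64(74), np.int64(102), np.int64(159)), (np.int64(60), np.int64(95), np.int64(160)), (np.int64(59), np.int64(93), np.int64(157)), (np.int64(55), np.int64(87), np.int64(147)), (np.int64(52), np.int64(81), np.int64(137)), (np.int64(53), np.int64(84), np.int64(143)), (np.int64(59), np.int64(95), np.int64(159)), (np.int64(62), np.int64(98), np.int64(163)), (np.int64(74), np.int64(117), np.int64(194)), (np.int64(113), np.int64(175), np.int64(248)), (np.int64(129), np.int64(197), np.int64(2
[... 708 characters left out ...]
.int64(88), np.int64(111), np.int64(157)), (np.int64(63), np.int64(98), np.int64(161)), (np.int64(61), np.int64(96), np.int64(161)), (np.int64(60), np.int64(94), np.int64(158)), (np.int64(52), np.int64(83), np.int64(140)), (np.int64(48), np.int64(74), np.int64(125)), (np.int64(58), np.int64(90), np.int64(150)), (np.int64(60), np.int64(96), np.int64(161)), (np.int64(67), np.int64(107), np.int64(180)), (np.int64(97), np.int64(153), np.int64(236)), (np.int64(128), np.int64(195), np.int64(253)), (np.int64(132), np.int64(200), np.int64(253)), (np.int64(131), np.int64(199), np.int64(253))]
[[ 0.576  -0.2787  0.2111]
 [ 0.5931 -0.2542  0.2111]] [[ 0.0207 -0.0134  0.0125]
 [ 0.0207  0.0165  0.0125]]
```

```bash
python3 -m jog '{"travel":[[0,20,0],[0,38,0],[-2,40,0],[-2,40,0],[-2,40,0]],"dr":[[0,0,5],[0,0,5],[0,0,5],[0,0,5],[0,0,5.5]],"jaw":[255,255,255,255,255]}';python3 -m jog '{"travel":[[-2,40,0],[-2,40,0],[-2,40,0],[-2,40,0],[-2,40,0]],"dr":[[0,0,0],[0,0,0],[0,0,0],[0,0,0],[0,0,0]],"jaw":[255,255,255,255,255]}';python3 -m jog '{"travel":[[0,38,0],[0,20,0],[0,10,0],[0,0,0],[0,0,0]],"dr":[[0,0,0],[0,0,0],[0,0,0],[0,0,0],[0,0,0]],"jaw":[255,255,255,255,255]}'
python3 -m jog '{"travel":[[0,0,0],[0,0,0],[0,0,0]],"dr":[[0,0,0],[0,0,0],[0,0,0]],"jaw":[255,255,255]}'
python3 - <<'E'
from h import *
s,C,im=snap('w_port2'); print(s["eef_pos"],heading(s),s["contact_force"])
cv2.imwrite('pics/w_port2c.png',cv2.resize(im[60:300,120:400],(700,600),interpolation=cv2.INTER_CUBIC))
E
```

```text
time: 5.3
eef_pos: [0.5937, -0.1004, 0.2219]
tcp_rot: [0.08, 0.997, 0.001, -0.004]
contact_force: [0.8, 0.3, -2.9]
opening: 0.176
time: 5.72
eef_pos: [0.5835, 0.0993, 0.2223]
tcp_rot: [0.082, 0.997, -0.0, -0.004]
contact_force: [0.1, 0.6, -3.3]
opening: 0.174
time: 6.13
eef_pos: [0.5852, 0.1648, 0.2245]
tcp_rot: [0.082, 0.997, -0.001, -0.002]
contact_force: [0.7, -0.6, -2.9]
opening: 0.174
time: 6.38
eef_pos: [0.5864, 0.1639, 0.2271]
tcp_rot: [0.083, 0.997, -0.0, -0.0]
contact_force: [0.2, -0.2, -3.0]
opening: 0.183
[0.5864 0.1639 0.2271] (np.float64(80.49241757659425), 'tool z', array([-0.0003, -0.0003, -1.    ])) [ 0.2316 -0.205  -2.995 ]
```

View pics/w_port2c.png

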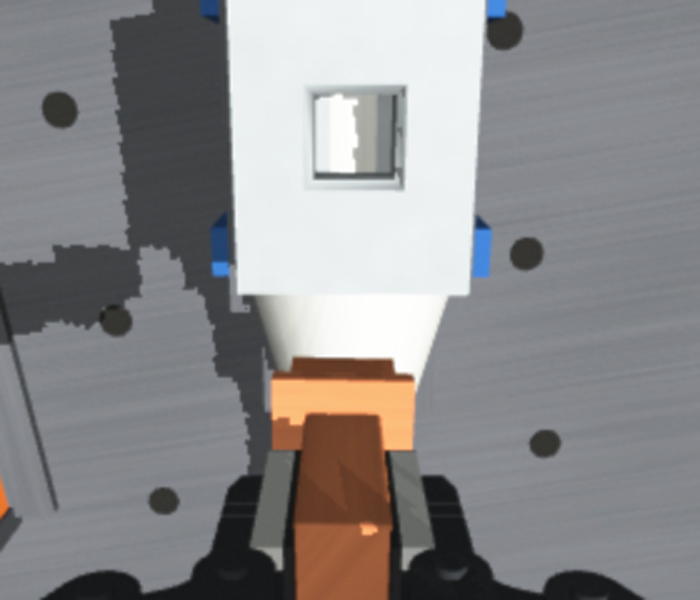

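The port mouth is at (306–407, 86–190) in the crop and the boss's near edge runs from (238,296) to (469,295). The held plug's collar far edge runs from (272,375) to (414,376), so rotation is aligned to within about 0.5°.

```bash
python3 - <<'E'
from h import *
s=get_state();C=cam("wrist");R=Ro.from_quat(s["tcp_rot"]).as_matrix();e=np.array(s["eef_pos"]);print(e)
f=lambda p:np.array(p)/2.5+[120,60]-.3
M=toplane(C,f([(306,87),(407,86),(406,190),(305,189)]),.117);info("mouth",M)
B=toplane(C,f([(238,296),(469,295)]),.117);print("edge len",np.linalg.norm(B[1]-B[0]), "edge->mouth tool",((M.mean(0)-B.mean(0))@R))
for dz in(.0124,.0094,.0154):
    P=toplane(C,f([(272,375),(414,376)]),e[2]-dz); L=(P-e)@R; c=L.mean(0)-[.015,0,0]
    pc=e+R@c; print(dz,"w",np.linalg.norm(P[1]-P[0]),"centre tool",c,"move",(M.mean(0)-pc)*1e3)
E
```

```text
[0.5864 0.1641 0.2273]
mouth [0.526  0.1802 0.117 ] edges [0.0308 0.0314 0.032  0.0308] ang [  81.0704   -8.6029 -100.0313  169.1472]
edge len 0.07621257408241176 edge->mouth tool [ 0.0502  0.0005 -0.    ]
0.0124 w 0.02970004848112135 centre tool [0.0058 0.0017 0.0124] move [-54.9877  13.3648 -97.9058]
0.0094 w 0.02912704612666359 centre tool [0.007  0.0017 0.0094] move [ -53.8699   13.1825 -100.9058]
0.0154 w 0.030273050835579133 centre tool [0.0047 0.0017 0.0154] move [-56.1056  13.547  -94.9058]
```

```bash
python3 -m jog '{"travel":[[-20,5,0],[-25,6,0],[-10,2.4,-20],[0,0,-30],[0,0,-13]],"dr":[[0,0,0],[0,0,0],[0,0,0],[0,0,0],[0,0,0]],"jaw":[255,255,255,255,255]}';python3 -m jog '{"travel":[[0,0,0],[0,0,0],[0,0,0],[0,0,0],[0,0,0]],"dr":[[0,0,0],[0,0,0],[0,0,0],[0,0,0],[0,0,0]],"jaw":[255,255,255,255,255]}'
python3 - <<'E'
from h import *
s,C,im=snap('w_over'); e=np.array(s["eef_pos"]);print(e,heading(s),s["contact_force"])
cv2.imwrite('pics/w_overc.png',cv2.resize(im[120:330,140:380],(600,525),interpolation=cv2.INTER_CUBIC))
E
```

```text
time: 6.85
eef_pos: [0.5291, 0.1782, 0.1616]
tcp_rot: [0.082, 0.997, -0.0, -0.002]
contact_force: [-1.1, -1.1, -3.8]
opening: 0.175
time: 7.27
eef_pos: [0.5325, 0.1789, 0.1661]
tcp_rot: [0.082, 0.997, 0.0, 0.002]
contact_force: [0.8, -0.4, -2.3]
opening: 0.178
[0.5325 0.1789 0.1661] (np.float64(80.59959450318705), 'tool z', array([ 0.0031,  0.0004, -1.    ])) [ 0.7827 -0.4384 -2.2792]
```

View pics/w_overc.png

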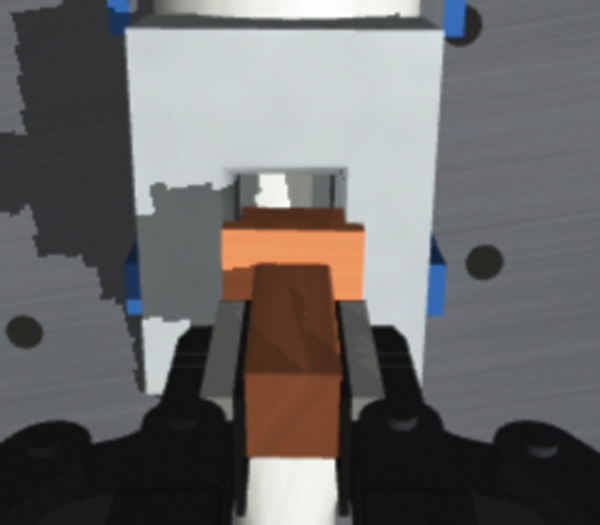

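The plug is just above the mouth. The mouth's far edge runs from (226,170) to (349,170) and the collar's far edge from (222,229) to (365,229), so there is a small sideways offset to take out.

```bash
python3 - <<'E'
from h import *
s=get_state();C=cam("wrist");R=Ro.from_quat(s["tcp_rot"]).as_matrix();e=np.array(s["eef_pos"]);print(e,heading(s))
f=lambda p:np.array(p)/2.5+[140,120]-.3
M=(toplane(C,f([(226,170),(349,169)]),.117)-e)@R
P=(toplane(C,f([(222,229),(365,229)]),e[2]-.0135)-e)@R
F=(toplane(C,f([(128,29),(442,28)]),.117)-e)@R
print(M,P,F); d=M.mean(0)-[.016,0,0]-P.mean(0)+[.015,0,0]; d2=F.mean(0)-[.05,0,0]-P.mean(0)+[.015,0,0]
print("tool",d,d2,"world mm",R@d*1e3,R@d2*1e3)
E
```

```text
[0.5322 0.1789 0.1658] (np.float64(80.60688742265471), 'tool z', array([ 0.0025,  0.0003, -1.    ]))
[[ 0.0221 -0.0151  0.0487]
 [ 0.0223  0.0159  0.0487]] [[ 0.0197 -0.0132  0.0134]
 [ 0.0197  0.0169  0.0135]] [[ 0.0572 -0.0376  0.0486]
 [ 0.0575  0.0373  0.0487]]
tool [ 0.0016 -0.0015  0.0353] [ 0.0027 -0.002   0.0352] world mm [ -1.6804  -1.1657 -35.2708] [ -2.8688  -1.5297 -35.1885]
```

```bash
python3 -m jog '{"travel":[[-2,-1.3,0],[0,0,-5],[0,0,-5],[0,0,-5],[0,0,0]],"dr":[[0,0,0],[0,0,0],[0,0,0],[0,0,0],[0,0,0]],"jaw":[255,255,255,255,255]}';python3 -m jog '{"travel":[[0,0,-3],[0,0,-3],[0,0,-2],[0,0,0]],"dr":[[0,0,0],[0,0,0],[0,0,0],[0,0,0]],"jaw":[255,255,255,255]}'
```

```text
time: 7.73
eef_pos: [0.5292, 0.1774, 0.1479]
tcp_rot: [0.082, 0.997, -0.0, 0.0]
contact_force: [2.1, -0.7, -3.8]
opening: 0.177
time: 8.07
eef_pos: [0.5293, 0.1775, 0.1408]
tcp_rot: [0.082, 0.997, -0.0, 0.0]
contact_force: [1.7, 0.4, -3.9]
opening: 0.177
```

```bash
python3 -m jog '{"travel":[[0,0,-2],[0,0,-2],[0,0,0]],"dr":[[0,0,0],[0,0,0],[0,0,0]],"jaw":[255,255,255]}';python3 -m jog '{"travel":[[0,0,-1.5],[0,0,-1.5],[0,0,0]],"dr":[[0,0,0],[0,0,0],[0,0,0]],"jaw":[255,255,255]}';python3 -m jog '{"travel":[[0,0,-1],[0,0,-1],[0,0,0],[0,0,0]],"dr":[[0,0,0],[0,0,0],[0,0,0],[0,0,0]],"jaw":[255,255,255,255]}'
```

```text
time: 8.32
eef_pos: [0.5293, 0.1775, 0.137]
tcp_rot: [0.082, 0.997, 0.0, 0.0]
contact_force: [2.0, -0.9, -2.5]
opening: 0.179
time: 8.57
eef_pos: [0.5293, 0.1776, 0.1344]
tcp_rot: [0.082, 0.997, 0.0, 0.0]
contact_force: [1.4, -0.8, -1.8]
opening: 0.175
time: 8.9
eef_pos: [0.5294, 0.1776, 0.1343]
tcp_rot: [0.082, 0.997, -0.0, -0.0]
contact_force: [-3.6, -0.9, 6.9]
opening: 0.173
```

```bash
python3 -m jog '{"travel":[[0,0,-2],[0,0,-2],[0,0,0],[0,0,0]],"dr":[[0,0,0],[0,0,0],[0,0,0],[0,0,0]],"jaw":[255,255,255,255]}'
```

```text
time: 9.23
eef_pos: [0.5296, 0.1776, 0.1342]
tcp_rot: [0.081, 0.997, -0.0, -0.001]
contact_force: [-11.1, -3.2, 23.1]
opening: 0.178
```

```bash
python3 -m jog '{"travel":[[0,0,3],[0,0,1.5],[0,0,0]],"dr":[[0,0,0],[0,0,0],[0,0,0]],"jaw":[255,255,255]}';python3 -m jog '{"travel":[[0,0,0],[0,0,0],[0,0,0],[0,0,0],[0,0,0]],"dr":[[0,0,0],[0,0,0],[0,0,0],[0,0,0],[0,0,0]],"jaw":[180,100,0,0,0]}';python3 -m jog '{"travel":[[0,0,0],[0,0,15],[0,0,30],[0,0,30],[0,0,20]],"dr":[[0,0,0],[0,0,0],[0,0,0],[0,0,0],[0,0,0]],"jaw":[0,0,0,0,0]}'
python3 -m jog '{"travel":[[0,0,0],[0,0,0],[0,0,0]],"dr":[[0,0,0],[0,0,0],[0,0,0]],"jaw":[0,0,0]}'
python3 - <<'E'
from h import *
s,C,im=snap('w_in'); e=np.array(s["eef_pos"]);print(e,heading(s),s["contact_force"])
cv2.imwrite('pics/w_inc.png',cv2.resize(im[120:330,140:380],(600,525),interpolation=cv2.INTER_CUBIC))
E
```

```text
time: 9.48
eef_pos: [0.5296, 0.1777, 0.1343]
tcp_rot: [0.082, 0.997, 0.0, 0.0]
contact_force: [-2.5, -1.4, 8.6]
opening: 0.177
time: 9.9
eef_pos: [0.529, 0.1775, 0.1322]
tcp_rot: [0.082, 0.997, -0.0, -0.0]
contact_force: [0.8, -0.3, 0.6]
opening: 0.85
time: 10.32
eef_pos: [0.53, 0.1777, 0.2306]
tcp_rot: [0.082, 0.997, 0.0, 0.001]
contact_force: [0.3, 0.3, 0.6]
opening: 0.999
time: 10.57
eef_pos: [0.5285, 0.1774, 0.2264]
tcp_rot: [0.082, 0.997, -0.0, -0.001]
contact_force: [0.3, 0.8, -0.6]
opening: 0.998
[0.5285 0.1774 0.2264] (np.float64(80.61336735127648), 'tool z', array([-0.002 , -0.0003, -1.    ])) [ 0.322   0.7987 -0.5503]
```

View pics/w_inc.png

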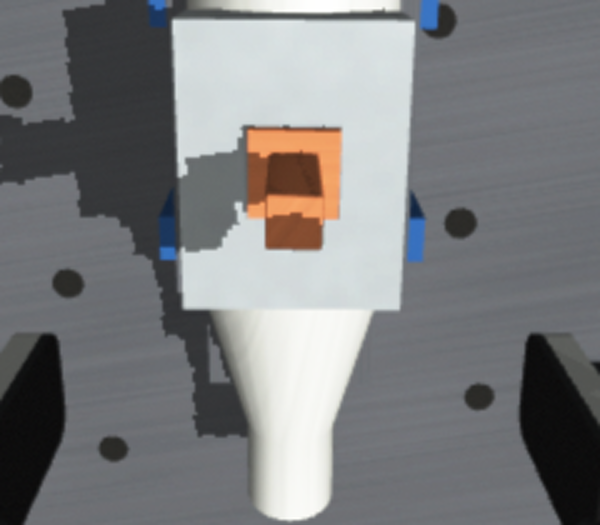

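The plug stands in the port with its collar on the boss: collar at (247–342, 128–219) and boss corners at (172,19), (414,19), (400,309) and (184,309). I'll check the heights and centres numerically.

```bash
python3 - <<'E'
from h import *
s=get_state();C=cam("wrist");R=Ro.from_quat(s["tcp_rot"]).as_matrix();e=np.array(s["eef_pos"]);print(e,heading(s))
f=lambda p:np.array(p)/2.5+[140,120]-.3
info("boss",toplane(C,f([(172,19),(414,19),(400,309),(184,309)]),.117))
info("collar",toplane(C,f([(247,129),(342,129),(340,219),(249,218)]),.122))
for z in(.167,.172):info("handle",toplane(C,f([(266,194),(325,195),(323,250),(265,249)]),z))
E
```

```text
[0.5282 0.1774 0.2257] (np.float64(80.6100907992143), 'tool z', array([-0.0034, -0.0004, -1.    ]))
boss [0.5248 0.1795 0.117 ] edges [0.0756 0.1    0.0757 0.1   ] ang [ 80.6413  -9.4969 -99.3334 170.418 ]
collar [0.5242 0.1803 0.122 ] edges [0.0303 0.0306 0.0301 0.0302] ang [  80.6502   -9.5048 -100.0113  170.9075]
handle [0.5241 0.1803 0.167 ] edges [0.0158 0.0159 0.0159 0.0159] ang [  79.6335  -10.6146 -100.4027  169.0799]
handle [0.5223 0.1806 0.172 ] edges [0.0154 0.0155 0.0155 0.0155] ang [  79.6335  -10.6146 -100.4027  169.0799]
```

```bash
python3 -m jog '{"travel":[[-4,-20,0],[-8,-38,0],[-8,-40,0],[-8,-40,0],[-8,-40,0]],"dr":[[0,0,5],[0,0,5],[0,0,5],[0,0,5],[0,0,5]],"jaw":[0,0,0,0,0]}';python3 -m jog '{"travel":[[-8,-40,0],[-8,-40,0],[-8,-40,0],[-6,-28,0],[-4,-16,-10]],"dr":[[0,0,4.4],[0,0,0],[0,0,0],[0,0,0],[0,0,0]],"jaw":[0,0,0,0,0]}';python3 -m jog '{"travel":[[0,0,-20],[0,0,-15],[0,0,0],[0,0,0],[0,0,0]],"dr":[[0,0,0],[0,0,0],[0,0,0],[0,0,0],[0,0,0]],"jaw":[0,0,0,0,0]}'
python3 - <<'E'
from h import *
s,C,im=snap('w_stub'); e=np.array(s["eef_pos"]);print(e,heading(s),s["contact_force"],s["qpos"])
cv2.imwrite('pics/w_stubc.png',cv2.resize(im[100:340,120:400],(700,600),interpolation=cv2.INTER_CUBIC))
E
```

```text
time: 11.03
eef_pos: [0.4915, -0.0016, 0.2256]
tcp_rot: [-0.139, 0.99, 0.001, -0.002]
contact_force: [1.2, -0.1, -0.1]
opening: 0.996
time: 11.45
eef_pos: [0.4586, -0.1676, 0.2178]
tcp_rot: [-0.172, 0.985, -0.001, 0.0]
contact_force: [0.5, -0.0, 0.5]
opening: 1.0
time: 11.87
eef_pos: [0.4592, -0.1642, 0.1827]
tcp_rot: [-0.174, 0.985, 0.0, -0.0]
contact_force: [-0.0, -0.6, 0.1]
opening: 1.002
[ 0.4592 -0.1642  0.1827] (np.float64(110.03683425880196), 'tool z', array([-0.0006,  0.0004, -1.    ])) [-0.027  -0.6121  0.0664] [-0.5519 -0.0865  2.0723 -0.      1.1565 -2.4724]
```

View pics/w_stubc.png

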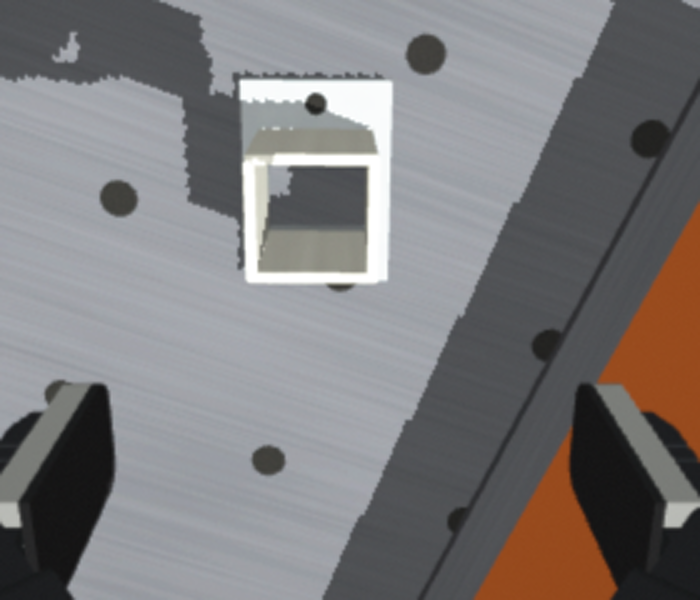

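The stub is square to the tool. Its tube rim corners are at (242,154), (380,153), (380,282) and (246,284), and the flange's far edge runs from (239,80) to (393,80).

```bash
python3 - <<'E'
from h import *
s=get_state();C=cam("wrist");R=Ro.from_quat(s["tcp_rot"]).as_matrix();e=np.array(s["eef_pos"]);print(e,heading(s))
f=lambda p:np.array(p)/2.5+[120,100]-.3
P=toplane(C,f([(242,154),(380,153),(380,282),(246,284)]),.06);info("rim",P);print("tool",(P.mean(0)-e)@R)
F=toplane(C,f([(239,80),(393,80)]),.008);print(F,np.degrees(np.arctan2(*(F[1]-F[0])[1::-1])),"flange ctr",F.mean(0)-R[:,0]*.042)
im=cv2.imread('pics/w_stub.png');g=cv2.cvtColor(im,cv2.COLOR_BGR2GRAY)
m=(g>195).astype(np.uint8);n,l,st,ce=cv2.connectedComponentsWithStats(m)
for i in range(1,n):
  if st[i,4]>300:print(st[i],cv2.minAreaRect(np.argwhere(l==i)[:,::-1].astype(np.float32)))
E
```

```text
[ 0.4596 -0.1644  0.1834] (np.float64(110.04690743825762), 'tool z', array([ 0.0007, -0.0005, -1.    ]))
rim [ 0.4637 -0.1723  0.06  ] edges [0.0471 0.0471 0.0482 0.0475] ang [ 110.5011   20.9198  -68.9989 -160.4093]
tool [-0.0011 -0.0087  0.1234]
[[ 0.4344 -0.2153  0.008 ]
 [ 0.4135 -0.158   0.008 ]] 110.07584537334394 flange ctr [ 0.4634 -0.1722  0.008 ]
[ 216  132   61   82 2018] ((246.0, 172.5), (81.0, 60.0), 90.0)
[417 161  95 143 904] ((465.9144287109375, 232.95152282714844), (5.747711181640625, 169.73097229003906), 33.9297981262207)
```

```bash
python3 -m jog '{"travel":[[4.3,-9,0],[0,0,-30],[0,0,-40],[0,0,-40],[0,0,-30]],"dr":[[0,0,0.3],[0,0,0],[0,0,0],[0,0,0],[0,0,0]],"jaw":[0,0,0,0,0]}' 60;python3 -m jog '{"travel":[[0,0,-15],[0,0,-6],[0,0,0],[0,0,0],[0,0,0]],"dr":[[0,0,0],[0,0,0],[0,0,0],[0,0,0],[0,0,0]],"jaw":[0,0,0,40,80]}';python3 -m jog '{"travel":[[0,0,0],[0,0,0],[0,0,0],[0,0,0],[0,0,0]],"dr":[[0,0,0],[0,0,0],[0,0,0],[0,0,0],[0,0,0]],"jaw":[120,160,200,200,200]}';python3 -m jog '{"travel":[[0,0,0],[0,0,0],[0,0,0]],"dr":[[0,0,0],[0,0,0],[0,0,0]],"jaw":[255,255,255]}'
```

```text
time: 12.33
eef_pos: [0.4636, -0.1736, 0.0411]
tcp_rot: [-0.177, 0.984, -0.0, 0.0]
contact_force: [-0.5, -0.1, 0.1]
opening: 1.002
time: 12.75
eef_pos: [0.4653, -0.1746, 0.0238]
tcp_rot: [-0.176, 0.984, -0.001, 0.002]
contact_force: [-0.2, 0.3, -0.5]
opening: 0.746
time: 13.17
eef_pos: [0.465, -0.1743, 0.0238]
tcp_rot: [-0.176, 0.984, -0.001, 0.001]
contact_force: [-0.8, 0.9, 5.3]
opening: 0.528
time: 13.42
eef_pos: [0.465, -0.1743, 0.0238]
tcp_rot: [-0.176, 0.984, -0.001, 0.001]
contact_force: [-0.8, 0.7, 6.2]
opening: 0.532
```

```bash
python3 -m jog '{"travel":[[0,0,20],[0,0,36],[0,0,41],[0,0,41],[0,0,41]],"dr":[[0,0,0],[0,0,0],[0,0,0],[0,0,0],[0,0,0]],"jaw":[255,255,255,255,255]}';python3 -m jog '{"travel":[[0,0,27],[0,0,0],[5,20,0],[6,36,0],[7,38,0]],"dr":[[0,0,0],[0,0,0],[0,0,-5],[0,0,-5],[0,0,-5]],"jaw":[255,255,255,255,255]}';python3 -m jog '{"travel":[[7,40,0],[7,40,0],[7,40,0],[7,40,0],[7,40,0]],"dr":[[0,0,-5],[0,0,-5],[0,0,-4.7],[0,0,0],[0,0,0]],"jaw":[255,255,255,255,255]}'
python3 -m jog '{"travel":[[4,35,0],[1.5,20,0],[0,3,0],[0,0,0],[0,0,0]],"dr":[[0,0,0],[0,0,0],[0,0,0],[0,0,0],[0,0,0]],"jaw":[255,255,255,255,255]}'
python3 -m jog '{"travel":[[0,0,0],[0,0,0],[0,0,0]],"dr":[[0,0,0],[0,0,0],[0,0,0]],"jaw":[255,255,255]}'
python3 - <<'E'
from h import *
s,C,im=snap('w_hov'); e=np.array(s["eef_pos"]);print(e,heading(s),s["contact_force"],s["wrist_torque"])
cv2.imwrite('pics/w_hovc.png',cv2.resize(im[60:330,110:410],(660,594),interpolation=cv2.INTER_CUBIC))
E
```

```text
time: 13.83
eef_pos: [0.462, -0.1725, 0.201]
tcp_rot: [-0.176, 0.984, 0.001, -0.001]
contact_force: [0.7, -0.5, -4.8]
opening: 0.529
time: 14.25
eef_pos: [0.4798, -0.0787, 0.2247]
tcp_rot: [-0.043, 0.999, 0.001, -0.002]
contact_force: [0.2, -0.3, -4.8]
opening: 0.528
time: 14.67
eef_pos: [0.5145, 0.1225, 0.2242]
tcp_rot: [0.082, 0.997, -0.0, -0.003]
contact_force: [1.0, -0.5, -4.0]
opening: 0.534
time: 15.08
eef_pos: [0.5207, 0.1779, 0.2253]
tcp_rot: [0.082, 0.997, -0.001, -0.002]
contact_force: [0.4, 0.1, -5.0]
opening: 0.529
time: 15.33
eef_pos: [0.522, 0.1774, 0.2276]
tcp_rot: [0.083, 0.997, -0.0, -0.0]
contact_force: [-0.3, -0.2, -3.8]
opening: 0.53
[0.522  0.1774 0.2276] (np.float64(80.51211372053594), 'tool z', array([-0.0002, -0.0002, -1.    ])) [-0.3026 -0.2332 -3.7859] [-0.0394 -0.0263  0.0174]
```

View pics/w_hovc.png

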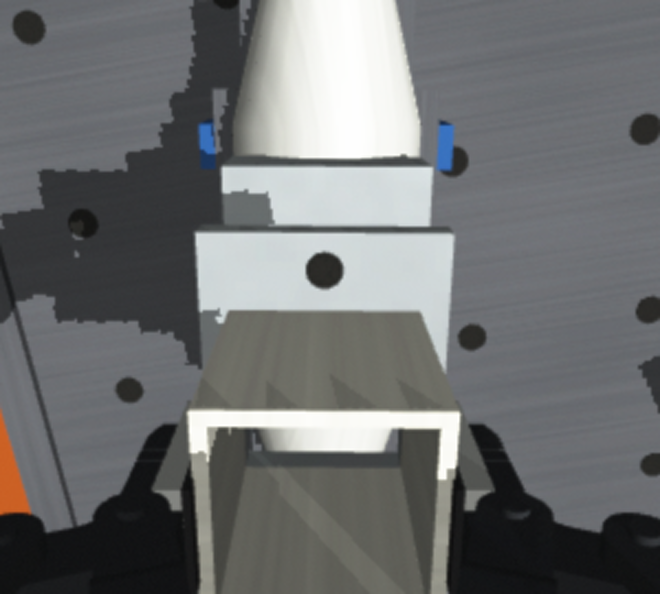

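Held stub: flange far edge from (196,233) to (454,232), level and parallel to the boss's far edge, which runs from (222,165) to (433,165). Next I compute the remaining offset.

```bash
python3 - <<'E'
from h import *
s=get_state();C=cam("wrist");R=Ro.from_quat(s["tcp_rot"]).as_matrix();e=np.array(s["eef_pos"]);print(e,heading(s))
f=lambda p:np.array(p)/2.2+[110,60]-.3
F=(toplane(C,f([(196,233),(454,232)]),e[2]-.0158)-e)@R
H=(toplane(C,f([(324.5,270.5)]),e[2]-.0158)-e)@R
T=(toplane(C,f([(188,412),(460,411)]),e[2]+.0362)-e)@R
B=(toplane(C,f([(222,165),(433,165)]),.117)-e)@R
print("flange",F,"hole",H,"tube",T,"boss",B,sep="\n")
cf=F.mean(0)-[.042,0,0]; ct=T.mean(0)-[.023,0,0]; cb=B.mean(0)-[.05,0,0]
print(cf,ct,cb,"move",R@(cb-cf)*1e3,R@(cb-ct)*1e3)
E
```

```text
[0.5221 0.1776 0.2278] (np.float64(80.52251613006517), 'tool z', array([ 0.0001, -0.0001, -1.    ]))
flange
[[ 0.0437 -0.028   0.0158]
 [ 0.044   0.0319  0.0158]]
hole
[[0.0347 0.0019 0.0158]]
tube
[[ 0.0244 -0.0214 -0.0362]
 [ 0.0246  0.0248 -0.0362]]
boss
[[ 0.0473 -0.0348  0.1108]
 [ 0.0473  0.0411  0.1108]]
[0.0018 0.002  0.0158] [ 0.0015  0.0017 -0.0362] [-0.0027  0.0032  0.1108] move [  4.674    0.4062 -94.9852] [   4.3832    0.7469 -146.9823]
```

```bash
python3 -m jog '{"travel":[[4,0.5,0],[0,0,-8],[0,0,-10],[0,0,0],[0,0,0]],"dr":[[0,0,0],[0,0,0],[0,0,0],[0,0,0],[0,0,0]],"jaw":[255,255,255,255,255]}';python3 -m jog '{"travel":[[0,0,-10],[0,0,-10],[0,0,-8],[0,0,-6],[0,0,-4]],"dr":[[0,0,0],[0,0,0],[0,0,0],[0,0,0],[0,0,0]],"jaw":[255,255,255,255,255]}';python3 -m jog '{"travel":[[0,0,0],[0,0,0],[0,0,0]],"dr":[[0,0,0],[0,0,0],[0,0,0]],"jaw":[255,255,255]}'
python3 - <<'E'
from h import *
s=get_state(); print(s["eef_pos"],heading(s),s["contact_force"])
E
```

```text
time: 15.8
eef_pos: [0.5249, 0.1789, 0.2079]
tcp_rot: [0.082, 0.997, -0.0, -0.002]
contact_force: [-0.6, 0.4, -4.6]
opening: 0.534
time: 16.22
eef_pos: [0.5252, 0.179, 0.17]
tcp_rot: [0.082, 0.997, -0.0, -0.001]
contact_force: [0.4, 0.0, -4.0]
opening: 0.531
time: 16.47
eef_pos: [0.5264, 0.1791, 0.1723]
tcp_rot: [0.082, 0.997, 0.0, 0.001]
contact_force: [0.1, 0.1, -3.9]
opening: 0.524
[0.5264 0.1791 0.1723] (np.float64(80.61668607136147), 'tool z', array([ 0.001 ,  0.0001, -1.    ])) [ 0.0621  0.1086 -3.9197]
```

```bash
python3 -m jog '{"travel":[[0,-0.8,-5],[0,0,-5],[0,0,-5],[0,0,-4],[0,0,-2]],"dr":[[0,0,0],[0,0,0],[0,0,0],[0,0,0],[0,0,0]],"jaw":[255,255,255,255,255]}';python3 -m jog '{"travel":[[0,0,0],[0,0,0],[0,0,0],[0,0,0],[0,0,0]],"dr":[[0,0,0],[0,0,0],[0,0,0],[0,0,0],[0,0,0]],"jaw":[255,255,255,255,255]}'
```

```text
time: 16.88
eef_pos: [0.5254, 0.1781, 0.1496]
tcp_rot: [0.082, 0.997, -0.0, -0.001]
contact_force: [-0.2, 0.6, -3.9]
opening: 0.526
time: 17.3
eef_pos: [0.5262, 0.1783, 0.1511]
tcp_rot: [0.082, 0.997, 0.0, 0.0]
contact_force: [0.2, -0.5, -5.1]
opening: 0.529
```

```bash
python3 -m jog '{"travel":[[0,0,-2],[0,0,-1.2],[0,0,0],[0,0,0],[0,0,0]],"dr":[[0,0,0],[0,0,0],[0,0,0],[0,0,0],[0,0,0]],"jaw":[255,255,255,255,255]}'
python3 -m jog '{"travel":[[0,0,0],[0,0,0],[0,0,0],[0,0,0],[0,0,0]],"dr":[[0,0,0],[0,0,0],[0,0,0],[0,0,0],[0,0,0]],"jaw":[255,255,255,255,255]}'
python3 - <<'E'
from h import *
s,C,im=snap('w_fin'); print(s["eef_pos"],heading(s),s["contact_force"],s["wrist_torque"])
sc=read_camera("scene")[:,:,::-1]; cv2.imwrite('pics/s_fin.png',sc)
a=cv2.resize(im[90:330,120:400],(560,480),interpolation=cv2.INTER_CUBIC)
b=cv2.resize(sc[100:240,235:305],(240,480),interpolation=cv2.INTER_CUBIC)
cv2.imwrite('pics/fin.png',np.hstack([a,b]))
E
```

```text
time: 17.72
eef_pos: [0.526, 0.1782, 0.1475]
tcp_rot: [0.082, 0.997, -0.0, -0.0]
contact_force: [0.5, 1.0, -5.1]
opening: 0.533
time: 18.13
eef_pos: [0.526, 0.1782, 0.1476]
tcp_rot: [0.082, 0.997, -0.0, 0.0]
contact_force: [-0.8, -0.5, -4.5]
opening: 0.53
[0.526  0.1782 0.1476] (np.float64(80.61289370762512), 'tool z', array([ 0., -0., -1.])) [-0.7898 -0.487  -4.5353] [ 0.0643 -0.0071 -0.0372]
```

View pics/fin.png

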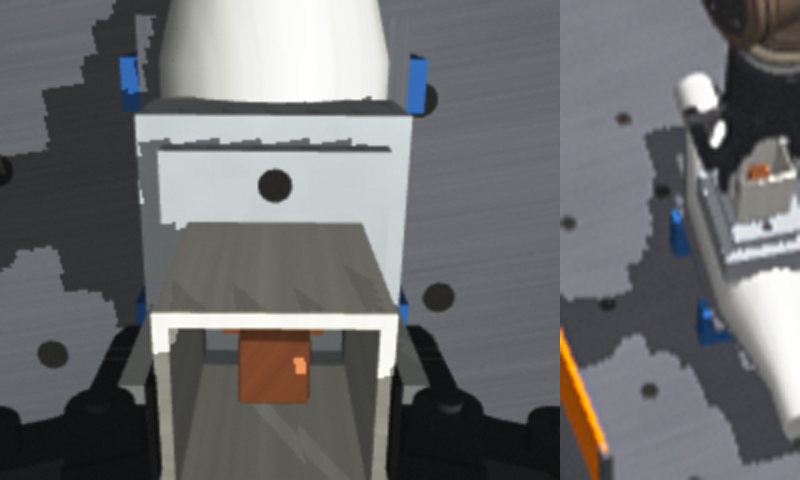

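Final view: the plug's handle is centred inside the tube at about (274,365). The flange's far edge runs from (159,151) to (391,150), and the boss's far edge from (136,115) to (412,115).

```bash
python3 - <<'E'
from h import *
s=get_state();C=cam("wrist");R=Ro.from_quat(s["tcp_rot"]).as_matrix();e=np.array(s["eef_pos"]);print(e,heading(s))
f=lambda p:np.array(p)/2+[120,90]-.25
tl=lambda p,z:(toplane(C,f(p),z)-e)@R
F=tl([(159,151),(391,150)],e[2]-.0158);B=tl([(136,115),(412,115)],.117);T=tl([(151,315),(399,314)],e[2]+.0362)
Hh=tl([(239,403),(309,403)],.167)
print(F,B,T,Hh,sep="\n")
for q in(F.mean(0)-[.042,0,0],T.mean(0)-[.023,0,0]): d=B.mean(0)-[.05,0,0]-q; print("boss-stub tool mm",d*1e3,"world",R@d*1e3)
E
```

```text
[0.526  0.1782 0.1476] (np.float64(80.61401711599754), 'tool z', array([-0., -0., -1.]))
[[ 0.0439 -0.0277  0.0158]
 [ 0.0442  0.0315  0.0158]]
[[ 0.0507 -0.0362  0.0306]
 [ 0.0507  0.0395  0.0306]]
[[ 0.0243 -0.0214 -0.0362]
 [ 0.0245  0.025  -0.0362]]
[[-0.0066 -0.0063 -0.0194]
 [-0.0066  0.0096 -0.0194]]
boss-stub tool mm [-1.3717 -0.2403 14.8037] world [  1.314   -0.4608 -14.8037]
boss-stub tool mm [-0.7161 -0.1418 66.8039] world [  0.6828  -0.2571 -66.8039]
```

```bash
python3 -m jog '{"travel":[[0.6,-0.2,0.2],[0,0,0],[0,0,0],[0,0,0],[0,0,0]],"dr":[[0,0,0],[0,0,0],[0,0,0],[0,0,0],[0,0,0]],"jaw":[255,255,255,255,255]}'
python3 -m jog '{"travel":[[0,0,0],[0,0,0],[0,0,0]],"dr":[[0,0,0],[0,0,0],[0,0,0]],"jaw":[255,255,255]}' && python3 -c "
from plant import *
print(sign_off())"
```

```text
time: 18.65
eef_pos: [0.5266, 0.178, 0.1478]
tcp_rot: [0.082, 0.997, -0.0, -0.0]
contact_force: [0.2, 0.4, -4.1]
opening: 0.53
time: 18.9
eef_pos: [0.5266, 0.178, 0.1478]
tcp_rot: [0.082, 0.997, 0.0, 0.0]
contact_force: [-0.5, -0.5, -5.6]
opening: 0.53
the job is handed in; nothing more can be done
None
```

I pushed the plug home into the port and let go of it. I then carried the stub over the screen and lowered it over the plug's handle. I handed in at 18.9 s, still holding it above the boss.

**Plug:**
- It met a firm stop at 23 N, at the height where the collar should rest on the boss.
- After release, the collar and handle measured the right sizes at the seated heights.

**Stub:**
- **Height:** the flange is about 7 mm above the boss, worked out from the tool height at the grasp and not measured directly.
- **Level and turn:** the tool is vertical, and the turn is within about 0.2° of the boss.
- **Contact:** the force on the tool shows only the stub's weight, about 4–5 N, so it touches neither the boss nor the plug.
- **Centring:** the last picture put the stub 0.7 mm (tube edges) to 1.4 mm (flange edge) off-centre along the boss and about 0.2 mm across it. The plug's handle suggested only about 0.2 mm off along the boss. I split the difference with a final 0.6 mm shift, so about 0–1 mm may remain. I did not take another picture after it.

**Screen and bystanders:** the stub and plug passed over the screen with more than 60 mm to spare, and no unexpected forces showed up on the way. I did not measure the bystanders again at the end.

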